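# Hang the pestle and stand it in its holder

## Task

Lift the steel pestle off its rest by the ball knob at the end of its handle and, holding it clear of the worktop, ease your grip so that it swings down and hangs with its bulb lowest. Tighten again, lower it into the steel holder until the bulb is right down at the bottom, and only then let go, leaving it standing in the holder. Leave the screwdriver where it lies.

Things in the scene. Friction and masses are not known exactly. Their poses are not given: they have to be found in the camera images.
- pestle: Loose steel pestle, 0.28 kg, lying level on a low rest. Origin: centre of its bulb (pill, 32 mm thick, 46 mm long, the heavy end). Its +x axis runs along the 16 mm thick handle to the knob, a 32 mm ball centred at x = +125 mm. Both centres start 30 mm up. Pinched by the knob it stays level at 70 N, swings down as the grip eases below about 50 N, hangs nearly plumb at 5 to 8 N and drops under 2 N.
- holder: Upright steel holder fixed to the worktop. Origin: centre of its underside. Dark foot 84 mm wide, 10 mm high; tube 52 mm outside, 46 mm inside, flaring from 75 mm height to a mouth 74 mm wide inside at 95 mm height. Inner floor 10 mm above the worktop, so the bulb's centre ends about 33 mm up. Loose fit: a released pestle leans on the rim, up to 28 degrees.
- screwdriver: Loose small screwdriver, 116 mm long, orange handle 18 mm thick, lying on the worktop to the right. Origin: middle of its length, underside; its y axis runs along it towards the handle. Not needed: leave it where it is.
- rest: Aluminium rest fixed to the worktop, under the pestle. Origin on the worktop below the bulb; its x axis lies along the pestle. Plate 54 mm wide, 6 mm high, from x = -23 to +95 mm, with two open-topped saddles, under the bulb (x = 0, 26 mm high) and under the handle (x = 83 mm, 31 mm high). The knob overhangs freely.

How it is judged (in metres and radians):
On the way, in this order (a step that is already met when the one before it is completed fails the run):
1. the pestle hangs in the fingers with its bulb lowest (handle within 25 degrees of vertical), the centre of the bulb at least 40 mm above the worktop and outside the holder (contact force between the fingers and pestle above 0.5 N and angle between pestle's own x axis and vertical below 0.44 rad and height (world z) of pestle above 0.04 m and contact force between pestle and holder below 0.05 N and (horizontal distance between pestle and holder above 0.045 m or height (world z) of pestle above 0.1 m)), for 0.2 s.
2. still held by the fingers, the pestle is lowered into the holder until the bulb is within about 14 mm of the bottom (contact force between the fingers and pestle above 0.5 N and horizontal distance between pestle and holder below 0.02 m and height (world z) of pestle below 0.047 m), for 0.1 s.
At the end, for the whole second after the job is handed in: The pestle stands bulb-down and at rest in the holder, its bulb on the bottom (bulb centre less than 43 mm above the worktop and within 20 mm of the holder's axis), handle within 31 degrees of upright (leaning on the rim is fine), let go; the screwdriver within 30 mm of where it lay (horizontal distance between pestle and holder below 0.02 m and height (world z) of pestle below 0.043 m and angle between pestle's own x axis and vertical below 0.55 rad and linear speed of pestle below 0.03 m/s and distance of screwdriver from where it was at the start of the episode below 0.03 m); the robot touches nothing.
It fails at once if the screwdriver is moved by more than 50 mm (distance of screwdriver from where it was at the start of the episode above 0.05 m).
It also fails if it takes over 51 s, if anything falls off the work surface, if the arm or the gripper's body presses on something with over 40 N, if the wrist force passes 120 N, or if a joint passes its speed limit or range.

## Robot

A 6-joint arm with a two-finger parallel gripper is mounted at the origin on a cart in front of the work surface, level with it; the furniture and walls round the work are solid. World frame = base frame: x ahead of the robot, y to its left, z up, the work surface at z = 0. Lengths are in mm, angles in rad, forces in N, time in s.
With the tool pointing down it reaches from about 275 to 1000 mm from the base axis. Payload 8.4 kg.
Tool frame: the origin (TCP) lies between the finger pads; the fingertips stand 22 mm ahead of it and the grasp point (between the pads) lies 3 mm ahead of it (r.nose_length is the z of the fingertips in the tool frame, in mm); z points along the fingers, y is the line along which they close (so a half turn about z gives the same grasp; the last joint's range is limited). The gripper opens to 85 mm and grips with 20 to 120 N. Pads are 22 mm wide; open, the fingers measure 114 mm over their backs; the gripper's body (76 mm by 85 mm) begins 54 mm behind the grasp point. The pads swing forward as they close: fully open they stand 13 mm farther back than shut.
Start: joints at [1.194, 0.353, 1.633, -0, 1.155, -0.002], TCP at [228.803, 581.616, 253.281] pointing down, gripper open.
Joint ranges: [-2.63, 2.63], [-0.92, 2.1], [0.06, 2.66], [-1.3, 4.44], [0, 2.69], [-3.02, 3.02]. Speed limits (rad/s): [2.22, 2.22, 2.79, 3.14, 3.14, 3.14].

## Interface

Orientations are given as [roll, pitch, yaw] about the fixed x, y, z axes, in that order (R = Rz(yaw) Ry(pitch) Rx(roll)).
In Python, from rig import r gives the robot as it stands.
- The arm moves only by the shell command python3 steer.py 'ROWS' [FORCE]. ROWS is a JSON list that holds a single list of rows (three levels of brackets), with 1 to 5 rows, each of 7 numbers: a rotation vector rx, ry, rz in shares of 2 rad (1.0 is 2 rad), then dx, dy, dz in parts of the range, where 1.0 means 750 mm, then the opening from 0.0 (shut) to 1.0 (fully open); each row shifts and turns the commanded pose from where the row before left it, along the tool's axes as they then stand; what a row does not reach is not made up. A row lasts 1/12 s, in which the tool goes at most 41.7 mm and 0.125 rad, less where a joint would pass 70% of its speed; a pose out of reach is approached as far as the arm can. The fingers move at their own pace and stop on an object; FORCE is the grip in N (left out, the last holds). Time passes only in rows, so rows that do not move let the fingers close. It prints the time, the measured TCP pose, the force, the opening and the grip force at its end. Shift and turn numbers lie between -1 and 1, and a call with a number outside is refused. Input that does not fit is refused with a message, and nothing moves.
- r.sense(): the state, without advancing time (a new reading comes with each control period).
- r.grab_frame(name): name is "scene" or "top" or "wrist"; returns the picture (400x640x3 uint8, red, green, blue); there is no depth.
- r.camera_params(name): a dict with "fx", "fy", "cx", "cy" (pixels), "dist_coeffs" ([k1, k2, p1, p2, k3] as OpenCV has them; the pictures are not rectified), "rvec" (rotation vector, rad) and "tvec" (3), from world to camera coordinates, as OpenCV has them. Camera axes: x right, y down, z forward; pixel columns grow to the right and rows downward; lengths in mm; the calibration is good to about 2 mm. A picture is of the moment at which its call begins: read the wrist's pose just before it. camera_params takes no time and is no camera call; for the wrist camera it gives the pose at the moment of the call.
- r.sign_off(): hands the job in; it is judged then, once.
The state is a dict: "clock": time; "qpos": joint angles; "qvel": joint speeds; "joint_efforts": joint torques, N m; "eef_pos": TCP position; "tcp_rot": TCP orientation; "contact_force": force on the tool from outside, world axes, zero at the start; "wrist_torque": the same for the moment, N m; "opening": opening from 0.0 (shut) to 1.0 (fully open); "grasp_force": force on a finger pad.
Only numpy, scipy, OpenCV 4.12 (cv2) and the standard library are available. Lean on these libraries where they do the work, as an engineer would, in place of code of your own. Each camera call takes 0.05 s, during which the arm holds its last target. There are 200 camera calls.

## Working session

There is one attempt and no reset: what is moved stays moved. The work goes in short steps, Python scripts to look and compute and a shell command to move; the robot and the scene stay as the last step left them, time stands still between calls to the robot, and variables do not carry over. Pictures are saved under pics/ and viewed, at most 11 in all, crops included, and the job is handed in when it is done.

```bash
ls; mkdir -p pics; python3 - <<'E'
from rig import r
import cv2,numpy as np
for n in ("scene","top"):
    cv2.imwrite(f"pics/{n}0.png",r.grab_frame(n)[:,:,::-1]); p=r.camera_params(n); print(n,{k:np.round(v,3).tolist() for k,v in p.items()})
print(r.sense(), r.nose_length)
E
```

```text
pics
rig.py
steer.py
scene {'fx': 481.406, 'fy': 481.406, 'cx': 320.339, 'cy': 203.731, 'dist_coeffs': [-0.151, 0.0, 0.0, 0.0, 0.0], 'rvec': [2.334, -0.675, 0.233], 'tvec': [-593.109, -53.425, 972.307]}
top {'fx': 393.398, 'fy': 393.398, 'cx': 318.937, 'cy': 199.765, 'dist_coeffs': [-0.017, 0.0, 0.0, 0.0, 0.0], 'rvec': [1.891, -2.315, 0.248], 'tvec': [-337.152, 551.881, 783.353]}
{'clock': 0.1, 'qpos': array([ 1.19356730e+00,  3.53585735e-01,  1.63405896e+00,  2.56029529e-05,
        1.15521351e+00, -2.41092482e-03]), 'qvel': array([-0.00035262, -0.00252109, -0.00284265,  0.00067217,  0.00127486,
       -0.00066761]), 'joint_efforts': array([-1.25630420e-03, -6.06360126e+01, -3.42820036e+01,  8.34544721e-06,
        4.00143894e-03, -1.93798496e-05]), 'eef_pos': array([228.66502723, 581.23339276, 252.63281241]), 'tcp_rot': array([-3.14032716e+00, -2.64616315e-05,  2.76676419e+00]), 'contact_force': array([ 0.58811411, -0.00763387, -0.03223579]), 'wrist_torque': array([ 0.05844189,  0.03551092, -0.0339516 ]), 'grasp_force': 0.0, 'opening': 1.0018454301509399} 22.0
```

View pics/scene0.png

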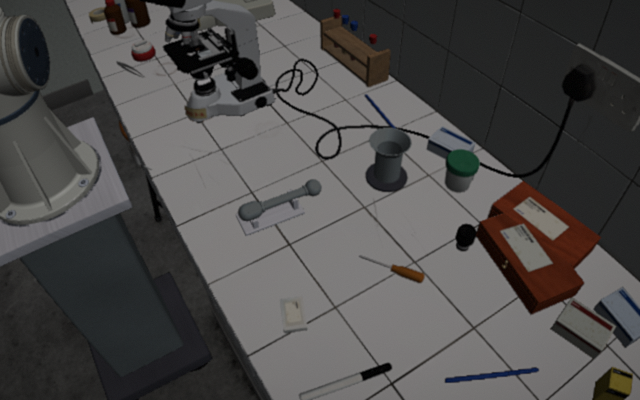

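View pics/top0.png

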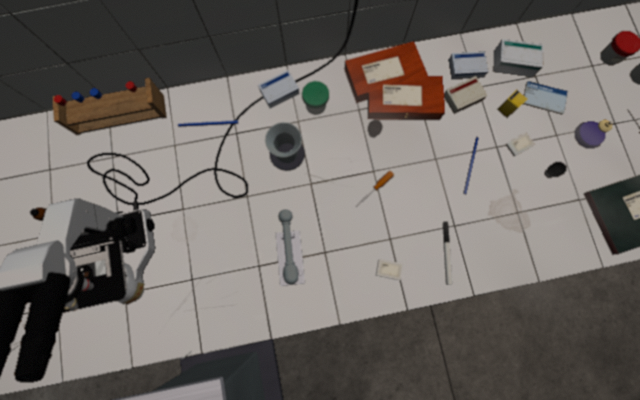

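Scene view: bulb at ≈(250,210), knob ≈(314,187), holder mouth ≈(390,142), foot ≈(386,180). Top view: bulb ≈(291,272), knob ≈(285,215), holder ≈(284,146), screwdriver ≈(376,188).

```bash
cat > h.py <<'E'
import cv2,numpy as np
from rig import r
def cam(n):
    p=r.camera_params(n); K=np.array([[p['fx'],0,p['cx']],[0,p['fy'],p['cy']],[0,0,1.]])
    R=cv2.Rodrigues(np.array(p['rvec'],float))[0]; return K,np.array(p['dist_coeffs'],float),R,np.array(p['tvec'],float).ravel()
def ray(c,uv):
    K,d,R,t=c; n=cv2.undistortPoints(np.array([[uv]],float),K,d).ravel()
    v=R.T@np.array([n[0],n[1],1]); return -R.T@t, v/np.linalg.norm(v)
def plane(c,uv,z):
    o,v=ray(c,uv); return o+v*(z-o[2])/v[2]
def tri(a,ua,b,ub):
    o1,v1=ray(a,ua);o2,v2=ray(b,ub)
    s=np.linalg.lstsq(np.c_[v1,-v2],o2-o1,rcond=None)[0]
    p,q=o1+s[0]*v1,o2+s[1]*v2; return (p+q)/2,np.linalg.norm(p-q)
E
cat > m.py <<'E'
from h import *
rois={'scene':dict(pestle=(232,172,330,240),holder=(362,122,415,196)),'top':dict(pestle=(268,200,312,290),holder=(258,118,308,172))}
for n,d in rois.items():
    im=cv2.imread(f'pics/{n}0.png'); out=[]
    for k,(x0,y0,x1,y1) in d.items():
        c=im[y0:y1,x0:x1]; g=c.max(2).astype(np.uint8)
        T,m=cv2.threshold(g,0,255,cv2.THRESH_BINARY_INV+cv2.THRESH_OTSU)
        print(n,k,'T',T)
        nn,l,s,_=cv2.connectedComponentsWithStats(m); i=1+s[1:,4].argmax(); m=np.uint8(l==i)*255
        print(s[i])
        if k=='pestle':
            D=cv2.distanceTransform(m,cv2.DIST_L2,5)
            for _ in range(2):
                _,v,_,p=cv2.minMaxLoc(D); ys,xs=np.where(D>v-1.2); near=np.hypot(xs-p[0],ys-p[1])<8
                print('  r',round(v,1),np.round([x0+xs[near].mean(),y0+ys[near].mean()],1)); cv2.circle(D,p,22,0,-1)
        c=c.copy(); c[cv2.morphologyEx(m,cv2.MORPH_GRADIENT,np.ones((2,2)))>0]=(0,0,255)
        out.append(cv2.copyMakeBorder(cv2.resize(c,None,fx=4,fy=4,interpolation=0),0,400-4*c.shape[0],0,400-4*c.shape[1],0))
    globals()[n]=cv2.hconcat(out)
cv2.imwrite('pics/mask.png',cv2.resize(cv2.vconcat([scene,top]),(600,600)))
E
python3 m.py
```

```text
scene pestle T 100.0
[   0    0   90   57 1287]
  r 9.4 [250.6 210.5]
  r 8.4 [312.  187.3]
scene holder T 84.0
[   0    0   53   71 2314]
top pestle T 133.0
[ 10   9  21  76 822]
  r 8.6 [290.1 273.8]
  r 7.2 [284.9 216.3]
top holder T 111.0
[   8    5   40   48 1459]
```

View pics/mask.png

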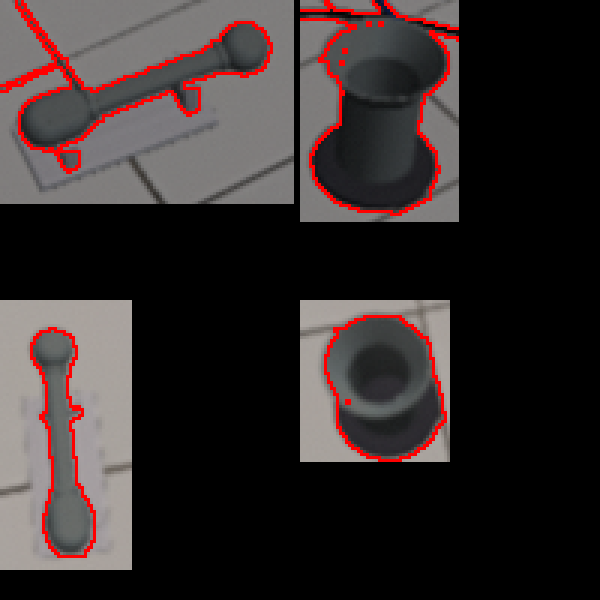

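The outlines fit: the knob, bulb and holder rim are clearly visible in both views. Rim centre is ≈(390.7,142.5) in scene and ≈(284.5,139.7) in top.

```bash
python3 - <<'E'
from h import *
S,T=cam('scene'),cam('top')
kn=tri(S,(313.3,187.6),T,(285.4,216.2)); bu=tri(S,(251.5,210.8),T,(290.7,273.8)); ri=tri(S,(390.7,142.5),T,(284.5,139.7))
for n,p in (('knob',kn),('bulb',bu),('rim',ri)): print(n,np.round(p[0],1),'gap',round(p[1],1))
d=kn[0]-bu[0]; print('len',np.linalg.norm(d),'yaw',np.arctan2(d[1],d[0]))
for a in ((S,(313.3,187.6)),(T,(285.4,216.2))):print('knob@30',plane(*a,30))
for a in ((S,(251.5,210.8)),(T,(290.7,273.8))):print('bulb@30',plane(*a,30))
for a in ((S,(390.7,142.5)),(T,(284.5,139.7))):print('rim@95',plane(*a,95))
print('rim width scene',np.linalg.norm(plane(S,(369.7,142.5),95)-plane(S,(411.7,142.5),95)))
print('foot scene l/r',plane(S,(366,177),5),plane(S,(408,177),5))
print('screwdriver ends',plane(T,(357,206),5),plane(T,(391,175),9))
W=cam('wrist');print('wristcam pos',-W[2].T@W[3],r.sense()['eef_pos'])
E
```

```text
knob [ 458.7 -361.9   28.3] gap 0.1
bulb [ 334.2 -350.6   28.6] gap 1.5
rim [ 609.5 -393.4   91.6] gap 0.5
len 124.92307595158609 yaw -0.09048903970858078
knob@30 [ 457.79382481 -363.28856464   30.        ]
knob@30 [ 458.38518775 -362.01686184   30.        ]
bulb@30 [ 334.56143352 -352.00270969   30.        ]
bulb@30 [ 333.46175349 -350.49871107   30.        ]
rim@95 [ 606.58536859 -396.29577887   95.        ]
rim@95 [ 608.44271249 -393.53898607   95.        ]
rim width scene 77.61981417664467
foot scene l/r [ 572.04750649 -374.38195023    5.        ] [ 642.14080327 -419.33994217    5.        ]
screwdriver ends [ 453.78103507 -524.62506475    5.        ] [ 508.53177981 -616.90551267    9.        ]
wristcam pos [162.86355034 607.08428052 372.33238858] [228.66502723 581.23339276 252.63281241]
```

Measurements agree: 125 mm length, ~28.5 mm heights (30 expected), rim ~93 (95). Next I'll check that the path from the start is clear.

```bash
python3 - <<'E'
from h import *
for n in('scene','top'):
    K,d,R,t=cam(n)
    P=np.array([[228,581,252],[228,581,400],[400,0,252]],float)
    print(n,cv2.projectPoints(P,cv2.Rodrigues(R)[0],t,K,d)[0].reshape(-1,2).round())
S=cam('scene');print('microscope foot',plane(S,(205,115),0),plane(S,(270,100),0))
s=r.sense()
e=s['eef_pos'];a=s['tcp_rot'];X=np.array([np.cos(a[2]),np.sin(a[2])]);Y=np.array([X[1],-X[0]])
D=np.array([458-e[0],-362-e[1]]);print(D@X,D@Y)
E
```

```text
scene [[ 63. -42.]
 [ 49. -92.]
 [190.  11.]]
top [[-308.  458.]
 [-485.  504.]
 [  57.  272.]]
microscope foot [381.48417005  -3.66463823   0.        ] [534.40567576 -37.70244631   0.        ]
-558.7422692791711 -793.7826147457623
```

The rows are not in the units I measure in: shifts go in shares of 750 mm and turns go in shares of 2 rad. I convert before sending: -20 mm / 750 = -0.0267.

```bash
python3 steer.py '[[[0,0,0,0,0,-0.0267,1],[0,0,0,0,0,-0.0267,1]]]'
```

```text
clock: 0.27
eef_pos: [228.4, 580.6, 292.0]
tcp_rot: [-3.138, -0.0, 2.767]
contact_force: [-0.4, 0.3, 0.5]
opening: 0.995
grasp_force: 0.0
```

```bash
python3 - <<'E'
from h import *
T=cam('top');S=cam('scene')
print('topcam',(-T[2].T@T[3]).round(),'scenecam',(-S[2].T@S[3]).round())
for uv in((30,378),(10,370),(50,375),(75,205),(150,215),(145,290)):
    print(uv,[plane(T,uv,z)[:2].round().tolist() for z in(0,200,300,400,500)])
for uv in((180,5),(250,5)):
    print('S',uv,[plane(S,uv,z)[:2].round().tolist() for z in(0,200,300,400,500)])
cv2.imwrite('pics/w0.png',r.grab_frame('wrist')[:,:,::-1])
E
```

```text
topcam [ 293. -409.  882.] scenecam [ 152. -901.  682.]
(30, 378) [[230.0, 235.0], [244.0, 89.0], [251.0, 16.0], [259.0, -57.0], [266.0, -130.0]]
(10, 370) [[254.0, 277.0], [263.0, 121.0], [267.0, 44.0], [272.0, -34.0], [276.0, -112.0]]
(50, 375) [[228.0, 192.0], [243.0, 56.0], [250.0, -12.0], [257.0, -81.0], [265.0, -149.0]]
(75, 205) [[587.0, 113.0], [521.0, -5.0], [487.0, -65.0], [454.0, -124.0], [421.0, -183.0]]
(150, 215) [[529.0, -57.0], [476.0, -136.0], [449.0, -176.0], [422.0, -216.0], [395.0, -256.0]]
(145, 290) [[364.0, -27.0], [348.0, -114.0], [340.0, -157.0], [332.0, -200.0], [324.0, -244.0]]
S (180, 5) [[533.0, 594.0], [421.0, 155.0], [365.0, -64.0], [310.0, -284.0], [254.0, -503.0]]
S (250, 5) [[717.0, 450.0], [551.0, 54.0], [468.0, -145.0], [386.0, -343.0], [303.0, -541.0]]
```

View pics/w0.png

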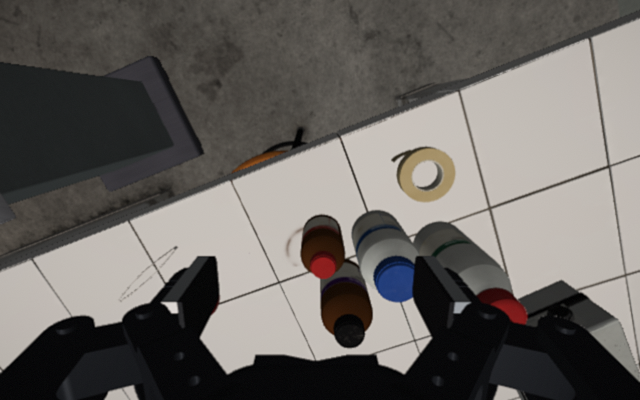

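Wrist view: bottles below the tool, nothing at this level. The microscope (x≈250–530, y≈0, ≈350 tall) stands across the straight path, so I'll climb and pass above it.

To row units: -40 mm / 750 = -0.0533.

```bash
python3 steer.py '[[[0,0,0,0,0,-0.0533,1],[0,0,0,0,0,-0.0533,1],[0,0,0,0,0,-0.0533,1],[0,0,0,0,0,-0.0533,1],[0,0,0,0,0,-0.0533,1]]]'; python3 steer.py '[[[0,0,0,0,0,-0.0533,1],[0,0,0,0,0,-0.0533,1],[0,0,0,0,0,-0.0533,1],[0,0,0,0,0,0,1]]]'; python3 -c "
from rig import r;print(r.sense()['qpos'])"
```

```text
clock: 0.73
eef_pos: [228.6, 581.2, 495.0]
tcp_rot: [-3.141, 0.0, 2.767]
contact_force: [0.5, 1.0, -0.5]
opening: 1.0
grasp_force: 0.0
clock: 1.07
eef_pos: [228.9, 581.9, 621.9]
tcp_rot: [3.13, 0.0, 2.767]
contact_force: [0.3, 0.5, 2.3]
opening: 1.003
grasp_force: 0.0
[ 1.19354939e+00  2.36851457e-01  1.02139024e+00 -2.79378676e-06
  1.87201413e+00 -2.42172808e-03]
```

To row units: -31.8 mm / 750 = -0.0424, -22.4 mm / 750 = -0.0299.

```bash
python3 steer.py '[[[0,0,0,-0.0299,-0.0424,0,1],[0,0,0,-0.0299,-0.0424,0,1],[0,0,0,-0.0299,-0.0424,0,1],[0,0,0,-0.0299,-0.0424,0,1],[0,0,0,-0.0299,-0.0424,0,1]]]'; python3 steer.py '[[[0,0,0,-0.0299,-0.0424,0,1],[0,0,0,-0.0299,-0.0424,0,1],[0,0,0,-0.0299,-0.0424,0,1],[0,0,0,-0.0299,-0.0424,0,1],[0,0,0,-0.0299,-0.0424,0,1]]]'; python3 steer.py '[[[0,0,0,-0.0299,-0.0424,0,1],[0,0,0,-0.0299,-0.0424,0,1],[0,0,0,-0.0299,-0.0424,0,1],[0,0,0,-0.0299,-0.0424,0,1],[0,0,0,-0.0299,-0.0424,0,1]]]'; python3 steer.py '[[[0,0,0,-0.0299,-0.0424,0,1],[0,0,0,-0.0299,-0.0424,0,1],[0,0,0,-0.0299,-0.0424,0,1],[0,0,0,-0.0299,-0.0424,0,1],[0,0,0,-0.0299,-0.0424,0,1]]]'; python3 steer.py '[[[0,0,0,-0.0299,-0.0424,0,1],[0,0,0,-0.0299,-0.0424,0,1],[0,0,0,-0.0299,-0.0424,0,1],[0,0,0,-0.0299,-0.0424,0,1],[0,0,0,-0.0299,-0.0424,0,1]]]'; python3 -c "
from rig import r;print(r.sense()['qpos'])"
```

```text
clock: 1.48
eef_pos: [274.8, 390.9, 612.7]
tcp_rot: [-3.141, -0.0, 2.767]
contact_force: [1.0, -0.4, 0.2]
opening: 1.0
grasp_force: 0.0
clock: 1.9
eef_pos: [320.6, 201.9, 613.1]
tcp_rot: [3.141, 0.0, 2.767]
contact_force: [1.6, 0.3, -0.7]
opening: 1.002
grasp_force: 0.0
clock: 2.32
eef_pos: [366.5, 12.8, 613.2]
tcp_rot: [3.141, 0.001, 2.767]
contact_force: [1.0, 0.8, -0.8]
opening: 1.004
grasp_force: 0.0
clock: 2.73
eef_pos: [412.7, -176.4, 613.1]
tcp_rot: [3.141, 0.0, 2.766]
contact_force: [0.9, 1.1, 0.9]
opening: 1.002
grasp_force: 0.0
clock: 3.15
eef_pos: [458.9, -365.3, 612.8]
tcp_rot: [3.141, -0.0, 2.766]
contact_force: [0.6, 0.6, -0.1]
opening: 1.002
grasp_force: 0.0
[-6.74928488e-01  1.68436006e-01  1.12424723e+00  9.10608303e-05
  1.84921252e+00 -1.87053575e+00]
```

To row units: 40 mm / 750 = 0.0533, -0.095 rad / 2 = -0.0475.

```bash
python3 steer.py '[[[0,0,-0.0475,0,0,0.0533,1],[0,0,-0.0475,0,0,0.0533,1],[0,0,-0.0475,0,0,0.0533,1],[0,0,0,0,0,0.0533,1],[0,0,0,0,0,0.0533,1]]]'; python3 steer.py '[[[0,0,0,0,0,0.0533,1],[0,0,0,0,0,0.0533,1],[0,0,0,0,0,0.0533,1],[0,0,0,0,0,0.0533,1],[0,0,0,0,0,0.0533,1]]]'; python3 steer.py '[[[0,0,0,0,0,0.0267,1],[0,0,0,0,0,0,1],[0,0,0,0,0,0,1]]]'; python3 - <<'E'
from h import *
s=r.sense();W=cam('wrist');cv2.imwrite('pics/w1.png',r.grab_frame('wrist')[:,:,::-1]);print(s['eef_pos'],s['tcp_rot'],s['qpos'])
np.savez('w1.npz',K=W[0],d=W[1],R=W[2],t=W[3])
K,d,R,t=W
P=np.array([[458.5,-362.5,30],[334,-351.2,30],[608,-395,95]],float)
print(cv2.projectPoints(P,cv2.Rodrigues(R)[0],t,K,d)[0].reshape(-1,2).round())
E
```

```text
clock: 3.57
eef_pos: [458.4, -363.0, 411.0]
tcp_rot: [3.141, -0.0, 3.052]
contact_force: [1.2, 0.0, -0.0]
opening: 1.001
grasp_force: 0.0
clock: 3.98
eef_pos: [458.5, -362.9, 211.3]
tcp_rot: [-3.142, 0.0, 3.052]
contact_force: [0.9, 0.1, 0.8]
opening: 1.002
grasp_force: 0.0
clock: 4.23
eef_pos: [458.4, -362.9, 192.5]
tcp_rot: [3.14, -0.002, 3.052]
contact_force: [1.0, -0.4, 1.4]
opening: 1.001
grasp_force: 0.0
[ 458.4466271  -362.86417015  192.53666491] [ 3.14026495e+00 -2.08901860e-03  3.05181009e+00] [-6.72085017e-01  3.56927546e-01  1.77626949e+00 -4.71553605e-05
  1.01087053e+00 -2.15307230e+00]
[[316. 188.]
 [316.  32.]
 [293. 388.]]
```

View pics/w1.png

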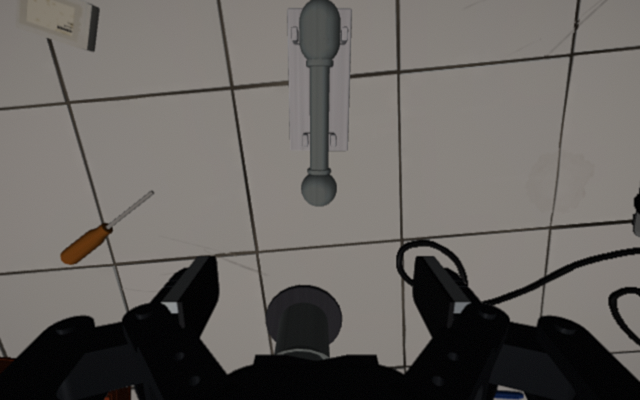

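Wrist view: knob ≈(319,189) against predicted (316,188), so it agrees within ~2 mm. The fingers straddle the pestle properly. Descending to grasp.

To row units: 35 mm / 750 = 0.0467, 1.5 mm / 750 = 0.002.

```bash
python3 steer.py '[[[0,0,0,0,0.002,0.0467,1],[0,0,0,0,0,0.0467,1],[0,0,0,0,0,0.0467,1],[0,0,0,0,0,0.04,1],[0,0,0,0,0,0.02,1]]]' 70; python3 steer.py '[[[0,0,0,0,0,0.014,1],[0,0,0,0,0,0,1],[0,0,0,0,0,0,0.6],[0,0,0,0,0,0,0.45],[0,0,0,0,0,0,0.45]]]' 70
```

```text
clock: 4.7
eef_pos: [459.3, -361.9, 42.4]
tcp_rot: [-3.141, 0.0, 3.052]
contact_force: [-0.2, 0.5, -0.1]
opening: 1.0
grasp_force: 0.0
clock: 5.12
eef_pos: [460.1, -362.6, 34.6]
tcp_rot: [-3.14, 0.003, 3.052]
contact_force: [-0.2, -0.2, 0.3]
opening: 0.607
grasp_force: 0.0
```

```bash
python3 steer.py '[[[0,0,0,0,0,0,0.4],[0,0,0,0,0,0,0.3],[0,0,0,0,0,0,0],[0,0,0,0,0,0,0],[0,0,0,0,0,0,0]]]' 70;  python3 steer.py '[[[0,0,0,0,0,0,0],[0,0,0,0,0,0,0]]]'
```

```text
clock: 5.53
eef_pos: [459.7, -362.2, 33.5]
tcp_rot: [-3.141, 0.002, 3.052]
contact_force: [-0.1, -0.6, 5.1]
opening: 0.338
grasp_force: 68.6
clock: 5.7
eef_pos: [459.7, -362.2, 33.5]
tcp_rot: [-3.141, 0.001, 3.052]
contact_force: [1.0, 0.5, 6.6]
opening: 0.339
grasp_force: 68.6
```

To row units: -25 mm / 750 = -0.0333, -20 mm / 750 = -0.0267.

```bash
python3 steer.py '[[[0,0,0,0,0,-0.0067,0],[0,0,0,0,0,-0.0133,0],[0,0,0,0,0,-0.02,0],[0,0,0,0,0,-0.0267,0],[0,0,0,0,0,-0.0333,0]]]' 70; python3 steer.py '[[[0,0,0,0,0,-0.0333,0],[0,0,0,0,0,-0.0333,0],[0,0,0,0,0,-0.0333,0],[0,0,0,0,0,-0.0333,0],[0,0,0,0,0,-0.0333,0]]]'; python3 steer.py '[[[0,0,0,0,0,-0.0267,0],[0,0,0,0,0,-0.0133,0],[0,0,0,0,0,-0.0067,0],[0,0,0,0,0,0,0]]]'; python3 steer.py '[[[0,0,0,0,0,0,0],[0,0,0,0,0,0,0],[0,0,0,0,0,0,0],[0,0,0,0,0,0,0],[0,0,0,0,0,0,0]]]' 40;python3 -c "
from rig import r;import cv2;print(r.sense()['wrist_torque']);cv2.imwrite('pics/s1.png',r.grab_frame('scene')[:,:,::-1])"
```

```text
clock: 6.12
eef_pos: [457.8, -360.8, 107.7]
tcp_rot: [3.14, -0.003, 3.052]
contact_force: [0.4, -0.0, -4.2]
opening: 0.334
grasp_force: 69.2
clock: 6.53
eef_pos: [458.4, -361.2, 234.3]
tcp_rot: [3.141, -0.001, 3.052]
contact_force: [0.4, -0.0, -3.1]
opening: 0.336
grasp_force: 69.2
clock: 6.87
eef_pos: [459.0, -361.7, 268.4]
tcp_rot: [-3.141, 0.001, 3.052]
contact_force: [-1.1, -0.8, -2.4]
opening: 0.338
grasp_force: 69.2
clock: 7.28
eef_pos: [458.8, -361.5, 267.0]
tcp_rot: [3.141, -0.001, 3.052]
contact_force: [0.0, 0.2, -3.9]
opening: 0.336
grasp_force: 69.2
[-0.06786264 -0.25417906  0.01812422]
```

View pics/s1.png

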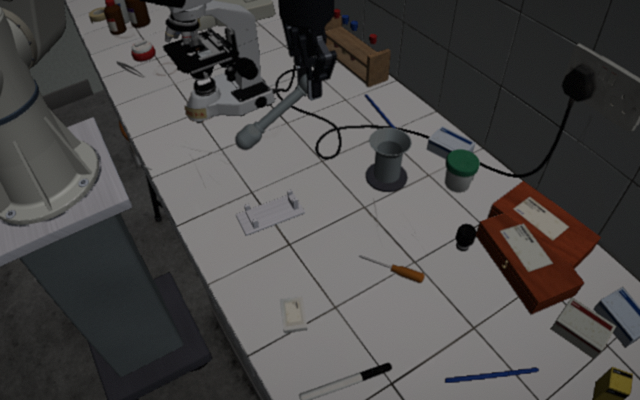

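The pestle is lifted, slightly below level, bulb ≈(250,136). The force figure didn't follow FORCE, so I'll ease using the opening.

```bash
python3 steer.py '[[[0,0,0,0,0,0,0.32],[0,0,0,0,0,0,0.32],[0,0,0,0,0,0,0.32]]]' 20; python3 steer.py '[[[0,0,0,0,0,0,0.335],[0,0,0,0,0,0,0.335],[0,0,0,0,0,0,0.335]]]'; python3 -c "
from rig import r;print(r.sense()['wrist_torque'])"
```

```text
clock: 7.58
eef_pos: [459.0, -361.7, 267.8]
tcp_rot: [3.142, -0.0, 3.052]
contact_force: [0.5, 0.1, -3.5]
opening: 0.34
grasp_force: 69.2
clock: 7.83
eef_pos: [459.0, -361.7, 267.8]
tcp_rot: [-3.142, 0.0, 3.052]
contact_force: [-0.0, 0.0, -3.6]
opening: 0.338
grasp_force: 67.1
[-0.01909111 -0.2686365  -0.0071239 ]
```

```bash
for i in 1; do python3 steer.py '[[[0,0,0,0,0,0,0.34],[0,0,0,0,0,0,0.34],[0,0,0,0,0,0,0.34]]]' 20; python3 steer.py '[[[0,0,0,0,0,0,0.345],[0,0,0,0,0,0,0.345],[0,0,0,0,0,0,0.345]]]'; done | grep -E "grasp|opening"; python3 -c "
from rig import r;print(r.sense()['wrist_torque'])"
```

```text
opening: 0.339
grasp_force: 54.7
opening: 0.349
grasp_force: 42.5
[-0.08718665 -0.2089719  -0.00846041]
```

```bash
python3 steer.py '[[[0,0,0,0,0,0,0.35],[0,0,0,0,0,0,0.35],[0,0,0,0,0,0,0.35]]]' 20|tail -2; python3 steer.py '[[[0,0,0,0,0,0,0.354],[0,0,0,0,0,0,0.354],[0,0,0,0,0,0,0.354]]]' 20|tail -2;  python3 -c "
from rig import r;print(r.sense()['wrist_torque'])"
```

```text
opening: 0.351
grasp_force: 31.9
opening: 0.36
grasp_force: 24.1
[-0.0434659  -0.0823694  -0.03192239]
```

```bash
python3 steer.py '[[[0,0,0,0,0,0,0.358],[0,0,0,0,0,0,0.358],[0,0,0,0,0,0,0.358]]]' 20|tail -2; python3 steer.py '[[[0,0,0,0,0,0,0.36],[0,0,0,0,0,0,0.36],[0,0,0,0,0,0,0.36],[0,0,0,0,0,0,0.36]]]' 20|tail -2;  python3 -c "
from rig import r;print(r.sense()['wrist_torque'])"
```

```text
opening: 0.357
grasp_force: 17.0
opening: 0.36
grasp_force: 13.8
[0.0062639  0.0145121  0.00347715]
```

```bash
python3 steer.py '[[[0,0,0,0,0,0,0.362],[0,0,0,0,0,0,0.362],[0,0,0,0,0,0,0.3635],[0,0,0,0,0,0,0.3635],[0,0,0,0,0,0,0.3635]]]' 20;  python3 -c "
from rig import r;import cv2;print(r.sense()['wrist_torque']);cv2.imwrite('pics/s2.png',r.grab_frame('scene')[:,:,::-1]);cv2.imwrite('pics/t2.png',r.grab_frame('top')[:,:,::-1])"
```

```text
clock: 9.83
eef_pos: [459.1, -361.7, 267.8]
tcp_rot: [-3.142, 0.0, 3.052]
contact_force: [-0.6, -0.6, -3.3]
opening: 0.362
grasp_force: 8.7
[-0.0239275  -0.03908507 -0.00885553]
```

View pics/s2.png

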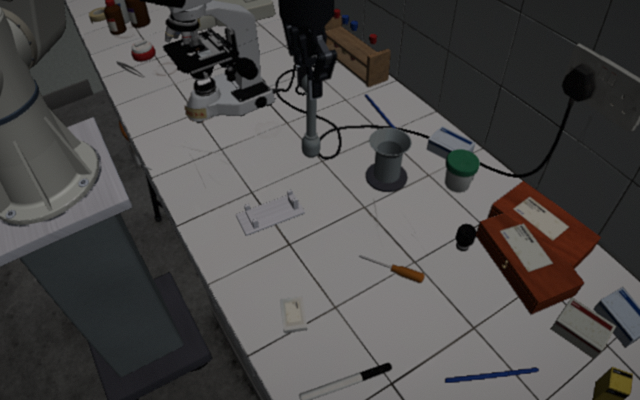

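The pestle hangs nearly plumb, bulb ≈(311,145). Tightening now, then checking where the bulb is relative to the knob.

```bash
python3 steer.py '[[[0,0,0,0,0,0,0.355],[0,0,0,0,0,0,0.34],[0,0,0,0,0,0,0.3],[0,0,0,0,0,0,0.3],[0,0,0,0,0,0,0.3]]]' 70;  python3 - <<'E'
from h import *
s=r.sense();e=s['eef_pos'];print(s['wrist_torque'])
im={n:r.grab_frame(n)[:,:,::-1].copy() for n in('scene','top')}
for n in im:
    c=cam(n);P=np.array([e-[0,0,3],e-[0,0,128]])
    uv=cv2.projectPoints(P,cv2.Rodrigues(c[2])[0],c[3],c[0],c[1])[0].reshape(-1,2);print(n,uv.round(1))
    x,y=uv[1].astype(int);k=im[n][y-40:y+40,x-40:x+40];im[n]=cv2.resize(k,(400,400),interpolation=cv2.INTER_CUBIC);print('crop org',x-40,y-40)
cv2.imwrite('pics/h3.png',cv2.hconcat([im['scene'],im['top']]))
E
```

```text
clock: 10.35
eef_pos: [459.0, -361.7, 267.8]
tcp_rot: [-3.142, 0.0, 3.052]
contact_force: [-0.8, -0.2, -4.0]
opening: 0.333
grasp_force: 69.2
[-0.02816906 -0.0198547  -0.02407639]
scene [[309.1  80.4]
 [311.6 142.4]]
crop org 271 102
top [[272.2 190.3]
 [280.1 205.9]]
crop org 240 165
```

View pics/h3.png

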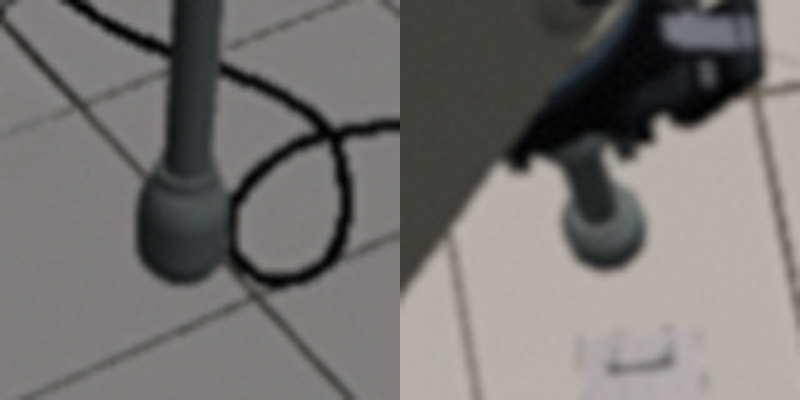

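Bulb at scene ≈(307.6,147.2), top ≈(281,210).

```bash
python3 - <<'E'
from h import *
p,g=tri(cam('scene'),(307.6,147.2),cam('top'),(281,210));print(p,g)
e=r.sense()['eef_pos'];d=e-p;print(d,np.degrees(np.arctan2(np.hypot(*d[:2]),d[2])),np.linalg.norm(d))
w=np.array([608,-395])-p[:2];a=r.sense()['tcp_rot'][2];X=np.array([np.cos(a),np.sin(a)]);Y=np.array([X[1],-X[0]]);print('tool move',w@X,w@Y)
E
```

```text
[ 451.71719378 -361.27440187  132.26707304] 1.2697094741729047
[  7.29436383  -0.43482863 135.51983809] 3.0864346708247505 135.71670248903868
tool move -158.67794287662034 -19.571457088555313
```

To row units: -25 mm / 750 = -0.0333, -20 mm / 750 = -0.0267.

```bash
python3 steer.py '[[[0,0,0,0,0,-0.02,0.3],[0,0,0,0,0,-0.02,0.3],[0,0,0,-0.0133,-0.002,0,0.3],[0,0,0,-0.0267,-0.0033,0,0.3],[0,0,0,-0.0333,-0.004,0,0.3]]]' 70; python3 steer.py '[[[0,0,0,-0.0333,-0.004,0,0.3],[0,0,0,-0.0333,-0.004,0,0.3],[0,0,0,-0.0333,-0.004,0,0.3],[0,0,0,-0.024,-0.0027,0,0.3],[0,0,0,-0.0133,-0.002,0,0.3]]]';python3 steer.py '[[[0,0,0,0,0,0,0.3],[0,0,0,0,0,0,0.3],[0,0,0,0,0,0,0.3]]]';  python3 - <<'E'
from h import *
s=r.sense();e=s['eef_pos'];print(s['wrist_torque'])
im={n:r.grab_frame(n)[:,:,::-1].copy() for n in('scene','top')}
for n in im:
    c=cam(n);P=np.array([e-[7.3,0,135.5]])
    x,y=cv2.projectPoints(P,cv2.Rodrigues(c[2])[0],c[3],c[0],c[1])[0].ravel();print(n,x,y);x,y=int(x),int(y)
    k=im[n][y-40:y+40,x-40:x+40];im[n]=cv2.resize(k,(400,400),interpolation=cv2.INTER_CUBIC);print('crop org',x-40,y-40)
cv2.imwrite('pics/h4.png',cv2.hconcat([im['scene'],im['top']]))
E
```

```text
clock: 10.87
eef_pos: [513.5, -373.8, 297.8]
tcp_rot: [-3.141, 0.0, 3.051]
contact_force: [0.4, 0.4, -3.5]
opening: 0.336
grasp_force: 69.7
clock: 11.28
eef_pos: [617.1, -395.3, 296.3]
tcp_rot: [3.141, 0.0, 3.053]
contact_force: [-0.6, 0.2, -2.6]
opening: 0.337
grasp_force: 69.7
clock: 11.53
eef_pos: [613.7, -395.1, 297.3]
tcp_rot: [3.141, -0.001, 3.052]
contact_force: [0.2, 1.3, -2.5]
opening: 0.333
grasp_force: 69.7
[ 0.00624681 -0.02462735  0.07645846]
scene 393.5302831927962 113.26673451941342
crop org 353 73
top 282.37456919753623 128.02319097689963
crop org 242 88
```

View pics/h4.png

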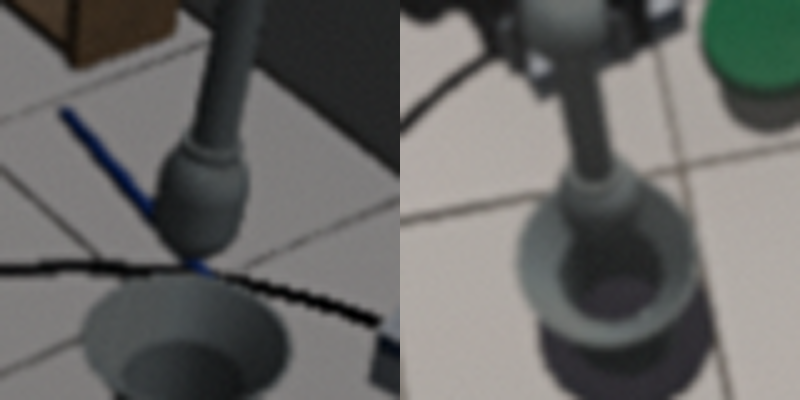

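Bulb at scene ≈(393.6,113.6), top ≈(282,127). Rim in top ≈(283.5,139.6), scene column ≈390.3. The bulb is directly above the mouth.

```bash
python3 - <<'E'
from h import *
S,T=cam('scene'),cam('top')
p,g=tri(S,(393.6,113.6),T,(282,127));print('bulb',p,g)
q,g=tri(S,(390.4,142.5),T,(284,139.7));print('rim',q,g)
e=r.sense()['eef_pos'];print(e,e-p)
for w in (q,np.array([607.5,-395,0])):
    w=w[:2]-p[:2];a=r.sense()['tcp_rot'][2];X=np.array([np.cos(a),np.sin(a)]);Y=np.array([X[1],-X[0]]);print('tool move',w@X,w@Y)
E
```

```text
bulb [ 608.44104697 -394.41171192  160.2019265 ] 1.8746471341957323
rim [ 609.9972584  -392.24668433   90.6006679 ] 0.8471395973594448
[ 613.74578794 -395.28510068  297.9153424 ] [  5.30474097  -0.87338876 137.7134159 ]
tool move -1.3547093465255282 2.2964975714061033
tool move 0.8841844735182357 -0.6707235514365127
```

To row units: 20 mm / 750 = 0.0267, 15 mm / 750 = 0.02.

```bash
python3 steer.py '[[[0,0,0,0,0.0007,0.02,0.3],[0,0,0,0,0,0.0267,0.3],[0,0,0,0,0,0.0267,0.3],[0,0,0,0,0,0.02,0.3],[0,0,0,0,0,0.0133,0.3]]]'|head -4; python3 steer.py '[[[0,0,0,0,0,0.0133,0.3],[0,0,0,0,0,0.0133,0.3],[0,0,0,0,0,0.0107,0.3],[0,0,0,0,0,0.0053,0.3],[0,0,0,0,0,0,0.3]]]'; python3 -c "
from rig import r;print(r.sense()['wrist_torque'])"
```

```text
clock: 12.05
eef_pos: [613.4, -394.4, 216.3]
tcp_rot: [3.141, -0.002, 3.051]
contact_force: [-0.1, 0.0, -2.8]
clock: 12.47
eef_pos: [614.3, -394.6, 184.8]
tcp_rot: [3.141, -0.001, 3.052]
contact_force: [-0.1, 0.5, -2.0]
opening: 0.336
grasp_force: 69.8
[-0.02434267  0.00725482 -0.02515444]
```

To row units: 4 mm / 750 = 0.0053, 3 mm / 750 = 0.004.

```bash
python3 steer.py '[[[0,0,0,0,0,0.0053,0.3],[0,0,0,0,0,0.0053,0.3],[0,0,0,0,0,0.004,0.3],[0,0,0,0,0,0,0.3]]]'|head -4; python3 steer.py '[[[0,0,0,0,0,0.0027,0.3],[0,0,0,0,0,0.0027,0.3],[0,0,0,0,0,0,0.3],[0,0,0,0,0,0,0.3]]]'|head -4;python3 steer.py '[[[0,0,0,0,0,0.002,0.3],[0,0,0,0,0,0,0.3],[0,0,0,0,0,0,0.3]]]'|head -4
```

```text
clock: 12.8
eef_pos: [614.5, -394.6, 174.2]
tcp_rot: [3.141, -0.001, 3.052]
contact_force: [-0.0, 0.2, -3.4]
clock: 13.13
eef_pos: [614.6, -394.8, 170.7]
tcp_rot: [3.142, -0.0, 3.052]
contact_force: [-0.2, 0.4, -3.1]
clock: 13.38
eef_pos: [614.7, -394.8, 169.2]
tcp_rot: [3.142, -0.0, 3.052]
contact_force: [0.2, 0.6, -3.0]
```

To row units: 2 mm / 750 = 0.0027.

```bash
for k in 1; do python3 steer.py '[[[0,0,0,0,0,0.0027,0.3],[0,0,0,0,0,0,0.3],[0,0,0,0,0,0,0.3]]]'|sed -n 2,4p;python3 steer.py '[[[0,0,0,0,0,0.0027,0.3],[0,0,0,0,0,0,0.3],[0,0,0,0,0,0,0.3]]]'|sed -n 2,4p; python3 steer.py '[[[0,0,0,0,0,0.0013,0.3],[0,0,0,0,0,0,0.3],[0,0,0,0,0,0,0.3]]]'|sed -n 2,4p; done
```

```text
eef_pos: [614.6, -394.8, 167.1]
tcp_rot: [3.142, -0.0, 3.052]
contact_force: [0.9, -0.1, -3.2]
eef_pos: [614.8, -394.9, 165.4]
tcp_rot: [-3.141, 0.0, 3.052]
contact_force: [-0.1, -0.7, -0.7]
eef_pos: [615.3, -395.1, 165.2]
tcp_rot: [-3.141, 0.001, 3.052]
contact_force: [0.4, -0.0, 4.9]
```

Floor contact (force −3 → +5 N at TCP 165, bulb ~33 up). Releasing gently.

```bash
python3 steer.py '[[[0,0,0,0,0,0,0.34],[0,0,0,0,0,0,0.355],[0,0,0,0,0,0,0.37],[0,0,0,0,0,0,0.39],[0,0,0,0,0,0,0.42]]]'; python3 steer.py '[[[0,0,0,0,0,0,0.5],[0,0,0,0,0,0,0.7],[0,0,0,0,0,0,1],[0,0,0,0,0,0,1],[0,0,0,0,0,0,1]]]'; python3 steer.py '[[[0,0,0,0,0,0,1],[0,0,0,0,0,0,1]]]';  python3 - <<'E'
from h import *
im=[r.grab_frame('scene')[20:220,280:480,::-1],r.grab_frame('top')[60:260,190:390,::-1]]
cv2.imwrite('pics/h5.png',cv2.hconcat([cv2.resize(np.ascontiguousarray(k),(400,400),interpolation=cv2.INTER_CUBIC) for k in im]))
E
```

```text
clock: 14.55
eef_pos: [614.2, -394.6, 163.6]
tcp_rot: [3.141, -0.001, 3.052]
contact_force: [-0.2, -0.3, -0.8]
opening: 0.42
grasp_force: 0.0
clock: 14.97
eef_pos: [614.6, -394.8, 164.2]
tcp_rot: [3.142, -0.0, 3.052]
contact_force: [0.3, -0.4, -1.2]
opening: 0.993
grasp_force: 0.0
clock: 15.13
eef_pos: [614.7, -394.8, 164.3]
tcp_rot: [-3.142, -0.0, 3.052]
contact_force: [0.1, -0.2, 0.9]
opening: 0.998
grasp_force: 0.0
```

View pics/h5.png

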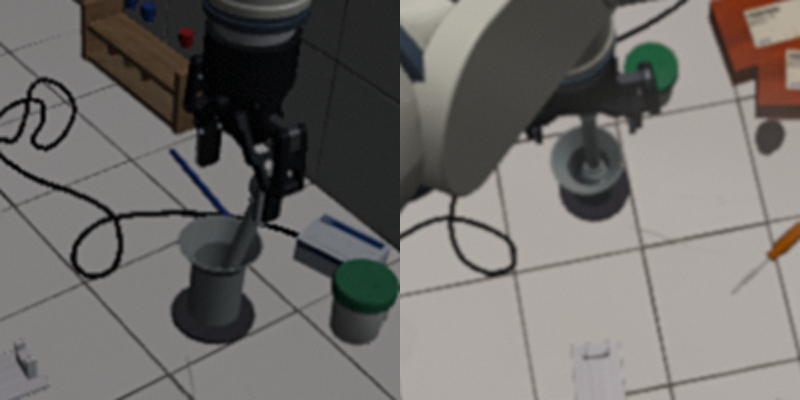

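The pestle stands in the holder, leaning on the rim away from the robot, clear between the open fingers. Lifting straight up.

To row units: -30 mm / 750 = -0.04, -25 mm / 750 = -0.0333.

```bash
python3 steer.py '[[[0,0,0,0,0,-0.0067,1],[0,0,0,0,0,-0.0133,1],[0,0,0,0,0,-0.02,1],[0,0,0,0,0,-0.0333,1],[0,0,0,0,0,-0.04,1]]]'; python3 steer.py '[[[0,0,0,0,0,-0.0467,1],[0,0,0,0,0,-0.0467,1],[0,0,0,0.02,0,-0.0333,1],[0,0,0,0,0,0,1],[0,0,0,0,0,0,1]]]';  python3 - <<'E'
from h import *
im=[r.grab_frame('scene')[20:220,280:480,::-1],r.grab_frame('top')[60:260,190:390,::-1]]
cv2.imwrite('pics/h6.png',cv2.hconcat([cv2.resize(np.ascontiguousarray(k),(400,400),interpolation=cv2.INTER_CUBIC) for k in im]))
E
```

```text
clock: 15.65
eef_pos: [614.0, -394.4, 249.5]
tcp_rot: [3.14, -0.002, 3.052]
contact_force: [-0.3, 0.3, -0.1]
opening: 0.998
grasp_force: 0.0
clock: 16.07
eef_pos: [600.0, -393.9, 347.8]
tcp_rot: [-3.139, 0.004, 3.051]
contact_force: [-0.5, -0.6, -0.7]
opening: 1.0
grasp_force: 0.0
```

View pics/h6.png

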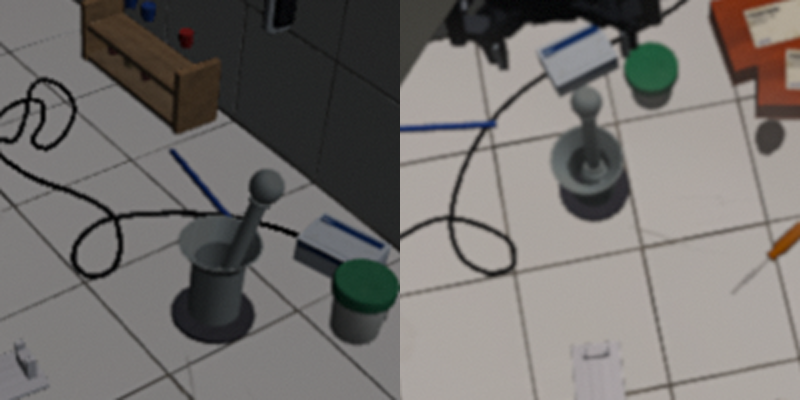

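The pestle is standing in the holder, leaning on the rim and at rest. The gripper is clear and the screwdriver is where it lay.

```bash
python3 -c "
from rig import r;print(r.sign_off())"
```

```text
the job is handed in; nothing more can be done
None
```

The job is handed in at about 16 s of the 51 s: the pestle stands bulb-down in the holder, leaning on the rim, with the gripper clear and the screwdriver untouched; sign-off returned no verdict.

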